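# Show the next cut on a violin back

### The arm

A 6-joint arm with a two-finger parallel gripper is mounted at the origin on the work surface. World frame = base frame: x ahead of the robot, y to its left, z up, the work surface at z = 0. Lengths are in m, angles in rad, forces in N, time in s.
With the tool pointing down it reaches from about 0.35 to 0.85 m from the base axis. Payload 8.1 kg.
Tool frame: the origin (TCP) lies between the finger pads, 19 mm behind the fingertips; this is the grasp point; z points along the fingers, y is the line along which they close (so a half turn about z gives the same grasp; the last joint's range is limited). The gripper opens to 93 mm and grips with 3 to 60 N. Pads are 15 mm wide; open, the fingers measure 128 mm over their backs; the gripper's body (75 mm by 188 mm) begins 65 mm behind the grasp point.
Start: joints at [1.022, 0.13, 1.488, -0, 1.523, -0.085], TCP at [0.268, 0.537, 0.237] pointing down, gripper open.
Joint ranges: [-2.96, 2.96], [-0.89, 2.26], [0.02, 2.5], [-1.34, 4.48], [0, 2.73], [-2.66, 2.66]. Speed limits (rad/s): [2.39, 2.39, 2.79, 3.14, 3.14, 3.14].

### API

Orientations are given as a rotation vector (axis times angle).
In Python, from plant import robot gives the robot as it stands.
- The arm moves only by the tool arm_command, never from a script. Its argument "increments" is text: rows parted by semicolons, each of 5 numbers parted by spaces: the closure, from 0 (fully open) to 1 (shut), then the shift along the tool's x, y, z in mm, then the turn about the tool's z in rad. A call has 1 to 5 rows; each row is the pose to reach, as a shift and turn from the pose commanded when the call began, along the tool's axes at that moment; what a row does not reach only later rows make up. A row lasts 1/10 s, in which the tool goes at most 50 mm and 8.59 degrees, less where a joint would pass 70% of its speed; a pose out of reach is approached as far as the arm can. A call with a gripper value outside its range is refused whole. The fingers move at their own pace and stop on an object; "grip_force" is the grip in N (left out, the last holds). Time passes only in rows, so rows that repeat a pose let the fingers close. It gives the time, the measured TCP pose, the force, the opening and the grip force at its end, in the units of the state.
- robot.read_state(): the state, without advancing time (a new reading comes with each control period).
- robot.read_camera(name): name is "scene" or "top" or "wrist"; returns the picture (384x512x3 uint8, blue, green, red); there is no depth.
- robot.camera_model(name): a dict with "fx", "fy", "cx", "cy" (pixels), "D" ([k1, k2, p1, p2, k3] as OpenCV has them; the pictures are not rectified), "eye" and "rotation" of the camera in the world. Camera axes: x right, y down, z forward; pixel columns grow to the right and rows downward; lengths in m; the calibration is good to about 2 mm. A picture is of the moment at which its call begins: read the wrist's pose just before it. camera_model takes no time and is no camera call; for the wrist camera it gives the pose at the moment of the call.
- robot.close_job(): hands the job in; it is judged then, once.
The state is a dict: "t": time; "q": joint angles; "dq": joint speeds; "joint_torque": joint torques, N m; "tool_pos": TCP position; "orientation": TCP orientation; "force": force on the tool from outside, world axes, zero at the start; "wrist_torque": the same for the moment, N m; "opening": finger opening in m; "gripper_force": force on a finger pad.
Only numpy, scipy, OpenCV 4.12 (cv2) and the standard library are available. Lean on these libraries where they do the work, as an engineer would, in place of code of your own. Each camera call takes 0.05 s, during which the arm holds its last target. There are 200 camera calls.

### The job

Show the apprentice the next cut on the violin back: switch on the red bench lamp by pushing its white button fully in, then point at the red dot on the violin back for two seconds, and then at the tool for the job, the small brass finger plane, for two seconds, finishing while still pointing at it. To point, hold the fingertips still straight above the thing, a finger's width or two clear of it. Do not bring the fingers down over any other dot or the large plane, and do not touch or shift the violin back, the tools or anything else lying on the bench.

Things in the scene. Friction and masses are not known exactly. Their poses are not given: they have to be found in the camera images.
- lamp: red desk lamp, fixed. Round base 180 mm across, 30 mm high; origin: centre of the base's underside, on the bench; z up. Its push button stands on the base at (-20, +48) mm. The lamp's arms rise from the base's other side, lean away along -y to an elbow at (80, -300, 220) mm and carry a shade round (130, -220, 380) mm
- lamp_switch (a joint): travel of the lamp's push button in m: 0 out (off), 0.005 fully in (on). Moves straight down, takes about 4 N, and stays where it is left (latching): it does not spring back
- lamp_switch_top (a point): centre of the top face of that white button (26 mm across), which stands 12 mm above the lamp's base when out, 42 mm above the bench; the point moves down with the button
- violin_back: pale bare-maple violin back, 355 mm long, 208 and 168 mm across its bouts, arched side up, held by four dark turn buttons on a plywood board 400 x 235 x 18 mm; all fixed. Origin: centre of the board's underside, on the bench; x along the length, from the wide bout (nearer the robot) to the narrow one; z up. The arch crests 38 mm above the bench along the middle and falls to 23 mm at the edge
- red_dot: red round sticker, 20 mm across, lying on the arch near the violin back's middle line: the spot still to be planed. Origin: its centre on the wood, about 37 mm above the bench; z up
- green_dot: green sticker of the same kind, another spot; origin likewise. The four dots stand at least 50 mm apart, in any order
- blue_dot: blue sticker of the same kind; origin likewise
- yellow_dot: yellow sticker of the same kind; origin likewise
- tool_mat: dark green felt mat, 220 x 210 x 4 mm, fixed on the bench; origin: centre of its underside. Four hand tools lie on it about 100 mm apart, in any order
- small_plane: the small brass finger plane (loose): oval sole 42 x 22 mm, brass body, dark wedge, steel iron leaning up towards +x; 33 mm high, 0.11 kg. Origin: centre of the sole; x along its length; z up
- small_plane_top (a point): point above the middle of the small plane's sole at the height of its highest part, 32 mm above the sole
- large_plane: the large brass finger plane (loose), same shape: sole 74 x 39 mm, 57 mm high, 0.38 kg. Origin: centre of the sole; x along its length; z up
- large_plane_top (a point): point above the middle of the large plane's sole at the height of its highest part, 56 mm above the sole
- spool_clamp: spool clamp (loose), two wooden discs 32 mm across on a steel screw with a brass wing nut, standing upright, 78 mm high; origin: centre of its underside
- scraper: flat steel scraper (loose), 98 x 45 x 3 mm, round at one end, lying on the mat; origin: underside, 11 mm from its middle
- glue_bottle: white glue bottle with orange cap (loose), 54 mm across, 150 mm high; origin: centre of its underside
- brush_jar: blue ceramic jar with four brushes (loose, one piece), 70 mm across, 180 mm high with the brushes; origin: centre of its underside
- gouge: wood gouge lying on the bench (loose), 215 mm long, 26 mm high, wooden handle; origin: on the bench under the handle's steel end; x towards the blade
- caliper: digital caliper lying on the bench (loose), 200 mm long, 12 mm high; origin: bench level under its middle; x along the beam

How it is judged:
On the way, in this order (a step that is already met when the one before it is completed fails the run):
1. the lamp's button is pushed in (at least 3.5 of its 5 mm) (value of joint lamp_switch above 0.0035 m), for 0.1 s.
2. with the lamp on, the tool point is held above the red dot for 1.5 s: within 20 mm of it sideways and 15 to 75 mm above it, without contact (value of joint lamp_switch above 0.0035 m and horizontal distance between the grasp point and red_dot below 0.02 m and z of the grasp point in the frame of red_dot between 0.015 and 0.075 m), for 1.5 s.
3. then the tool point is held above the small finger plane for 1.5 s: within 20 mm of its middle sideways and 15 to 75 mm above its top, without contact (value of joint lamp_switch above 0.0035 m and horizontal distance between the grasp point and small_plane_top below 0.02 m and z of the grasp point in the frame of small_plane_top between 0.015 and 0.075 m), for 1.5 s.
At the end, for the whole second after the job is handed in: The lamp's button is in (at least 3.5 mm); the tool point is still above the small finger plane, within 20 mm of its middle sideways and 15 to 75 mm above its top; every loose thing rests within 5 mm of where it lay (all of step 3 and distance of each of small_plane, large_plane, spool_clamp, scraper, glue_bottle, brush_jar, gouge, caliper from where it was at the start of the episode below 0.005 m and linear speed of each of small_plane, large_plane, spool_clamp, scraper, glue_bottle, brush_jar, gouge, caliper below 0.02 m/s); the robot touches nothing.
It fails at once if the robot touches the violin back, the mat or a tool lying on it (contact force between any of the fingers, the arm and violin_back above 0.5 N or contact force between any of the fingers, the arm and tool_mat above 0.5 N or contact force between any of the fingers, the arm and small_plane above 0.5 N or contact force between any of the fingers, the arm and large_plane above 0.5 N or contact force between any of the fingers, the arm and spool_clamp above 0.5 N or contact force between any of the fingers, the arm and scraper above 0.5 N).
It fails at once if the robot touches another loose thing on the bench (contact force between any of the fingers, the arm and glue_bottle above 0.5 N or contact force between any of the fingers, the arm and brush_jar above 0.5 N or contact force between any of the fingers, the arm and gouge above 0.5 N or contact force between any of the fingers, the arm and caliper above 0.5 N).
It fails at once if a loose thing is shifted or lifted by more than 5 mm (distance of any of small_plane, large_plane, spool_clamp, scraper, glue_bottle, brush_jar, gouge, caliper from where it was at the start of the episode above 0.005 m).
It fails at once if the fingers come down over another dot or the large plane (tool point within 12 mm sideways and less than 40 mm above it) ((horizontal distance between the grasp point and green_dot below 0.012 m and z of the grasp point in the frame of green_dot between 0.015 and 0.04 m) or (horizontal distance between the grasp point and blue_dot below 0.012 m and z of the grasp point in the frame of blue_dot between 0.015 and 0.04 m) or (horizontal distance between the grasp point and yellow_dot below 0.012 m and z of the grasp point in the frame of yellow_dot between 0.015 and 0.04 m) or (horizontal distance between the grasp point and large_plane_top below 0.012 m and z of the grasp point in the frame of large_plane_top between 0.015 and 0.04 m)).
It also fails if it takes over 58 s, if anything falls off the work surface, if the arm or the gripper's body presses on something with over 40 N, if the wrist force passes 120 N, or if a joint passes its speed limit or range.

## Working session

There is one attempt and no reset: what is moved stays moved. The work goes in short steps, Python scripts to look and compute and a tool call to move; the robot and the scene stay as the last step left them, time stands still between calls to the robot, and variables do not carry over. Pictures are saved under pics/ and viewed, at most 10 in all, crops included, and the job is handed in when it is done.

Besides the shell and the picture viewer there is one more tool, called after "Emit:" as name(argument=value, ...), one argument or row to a line, values as JSON. arm_command: Moves the arm, as the interface text tells. Its arguments: {"type":"object","properties":{"increments":{"type":"string"},"grip_force":{"type":"number"}},"required":["increments"]}

```bash
mkdir -p pics
python3 - <<'E'
from plant import robot
import cv2,numpy as np
s=robot.read_state();print(s['t'],s['tool_pos'],s['orientation'],s['opening'])
for n in("scene","top","wrist"):
    m=robot.camera_model(n);im=robot.read_camera(n);cv2.imwrite(f"pics/{n}0.png",im)
    print(n,{k:np.round(v,4).tolist() for k,v in m.items()})
a=cv2.imread("pics/scene0.png")
E
```

```text
0.0 [0.26813729 0.53619672 0.23643712] [-7.21953583e-01 -3.05697118e+00  2.57781834e-03] 0.09305750680185705
scene {'fx': 417.3869, 'fy': 417.3869, 'cx': 258.7538, 'cy': 192.0395, 'D': [-0.0153, 0.0, 0.0, 0.0, 0.0], 'eye': [1.0902, 0.3867, 0.7792], 'rotation': [-1.2403, -2.3273, 0.9395]}
top {'fx': 378.5638, 'fy': 378.5638, 'cx': 251.0853, 'cy': 191.5398, 'D': [-0.0989, 0.0, 0.0, 0.0, 0.0], 'eye': [0.4553, -0.0231, 1.0499], 'rotation': [-2.1506, 2.2117, -0.0862]}
wrist {'fx': 296.8308, 'fy': 296.8308, 'cx': 264.1353, 'cy': 193.6767, 'D': [-0.0185, 0.0, 0.0, 0.0, 0.0], 'eye': [0.1959, 0.574, 0.3838], 'rotation': [2.4497, 1.5163, 0.2211]}
```

View pics/top0.png

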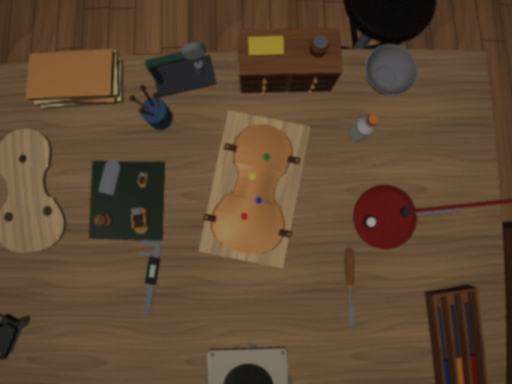

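View pics/scene0.png

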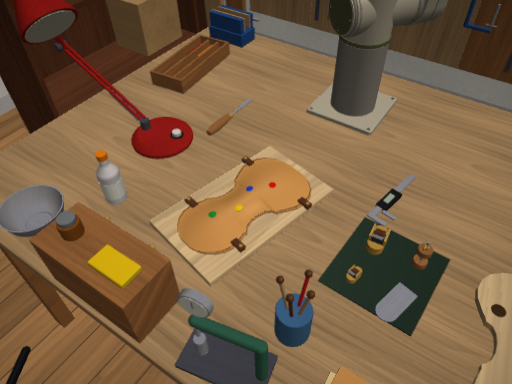

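The top view shows the button at about (371,222), the red dot at (244,216), the small plane at (142,180) and the large plane at (139,218). In the scene view the button is at (176,133), the red dot at (272,185) and the small plane at (354,274).

```bash
cat > h.py <<'E'
import cv2,numpy as np
def ray(m,uv):
    K=np.array([[m['fx'],0,m['cx']],[0,m['fy'],m['cy']],[0,0,1]])
    p=cv2.undistortPoints(np.array([[uv]],float),K,np.array(m['D'],float))[0,0]
    R=np.array(m['rotation'],float); R=R if R.shape==(3,3) else cv2.Rodrigues(R)[0]
    d=R@[p[0],p[1],1]; return np.array(m['eye'],float),d/np.linalg.norm(d)
def plane(m,uv,z):
    e,d=ray(m,uv); return e+d*(z-e[2])/d[2]
def tri(a,b):
    A=[];y=[]
    for e,d in(a,b):
        P=np.eye(3)-np.outer(d,d);A.append(P);y.append(P@e)
    x=np.linalg.lstsq(np.vstack(A),np.hstack(y),rcond=None)[0]
    return x,[float(np.linalg.norm(P@x-q)*1e3) for P,q in zip(A,y)]
def blob(im,f,uv,r):
    u,v=uv;c=im[v-r:v+r+1,u-r:u+r+1].astype(int);mk=f(c[...,0],c[...,1],c[...,2])
    n,l,st,ce=cv2.connectedComponentsWithStats(mk.astype(np.uint8))
    i=1+np.argmax(st[1:,4]);return (ce[i]+[u-r,v-r]),int(st[i,4])
E
python3 - <<'E'
from plant import robot
from h import *
M={n:robot.camera_model(n) for n in("top","scene")};I={n:cv2.imread(f"pics/{n}0.png") for n in M}
white=lambda b,g,r:(b>110)&(g>110)
red=lambda b,g,r:(r>120)&(g<70)
notgreen=lambda b,g,r:(r>g+15)
grn=lambda b,g,r:(g>r+15)
blu=lambda b,g,r:(b>r+25)
for k,f,t,s,z,rr in[("button",white,(371,222),(176,133),.042,9),("red",red,(244,216),(272,185),.037,6),("green",grn,(267,157),(212,214),.037,6),("blue",blu,(258,200),(250,189),.037,6),
  ("small",notgreen,(142,180),(354,274),.02,13),("large",notgreen,(139,218),(378,239),.035,16)]:
    a,na=blob(I["top"],f,t,rr);b,nb=blob(I["scene"],f,s,rr)
    x,e=tri(ray(M["top"],a),ray(M["scene"],b))
    print(k,a.round(1),na,b.round(1),nb,x.round(4),np.round(e,1),plane(M["top"],a,z).round(4),plane(M["scene"],b,z).round(4))
for n,c,i in(("t",(371,200),"top"),):
    pass
w=cv2.resize(I["top"][150:245,85:170],None,fx=4,fy=4,interpolation=2)
s=cv2.resize(I["scene"][215:300,335:445],None,fx=4,fy=4,interpolation=2)
h=max(w.shape[0],s.shape[0]);P=lambda q:cv2.copyMakeBorder(q,0,h-q.shape[0],0,0,0)
cv2.imwrite("pics/c.png",np.hstack([P(w),P(s)]))
E
```

```text
button [370.9 221.6] 56 [176.3 131.8] 51 [ 0.4448 -0.3434  0.0411] [0.3 0.3] [ 0.445  -0.3434  0.042 ] [ 0.4454 -0.3423  0.042 ]
red [243.8 216. ] 33 [272.  184.6] 25 [ 0.47   -0.0029  0.0388] [0.4 0.4] [ 0.4703 -0.0033  0.037 ] [ 0.4683 -0.0035  0.037 ]
green [266.  156.5] 26 [212. 214.] 35 [ 0.6287 -0.0672  0.0388] [0.3 0.3] [ 0.6291 -0.0675  0.037 ] [ 0.6274 -0.0681  0.037 ]
blue [258.1 200.2] 23 [249.  188.1] 26 [ 0.5114 -0.0429  0.0392] [0.4 0.4] [ 0.5114 -0.0426  0.037 ] [ 0.5099 -0.0444  0.037 ]
small [142.8 181.3] 67 [353.7 273.8] 173 [0.5748 0.2751 0.011 ] [1. 1.] [0.5733 0.2734 0.02  ] [0.5814 0.2756 0.02  ]
large [139.7 222.3] 252 [379.1 237.2] 451 [0.4607 0.2822 0.0203] [0.5 0.5] [0.4605 0.2783 0.035 ] [0.4732 0.2838 0.035 ]
```

View pics/c.png

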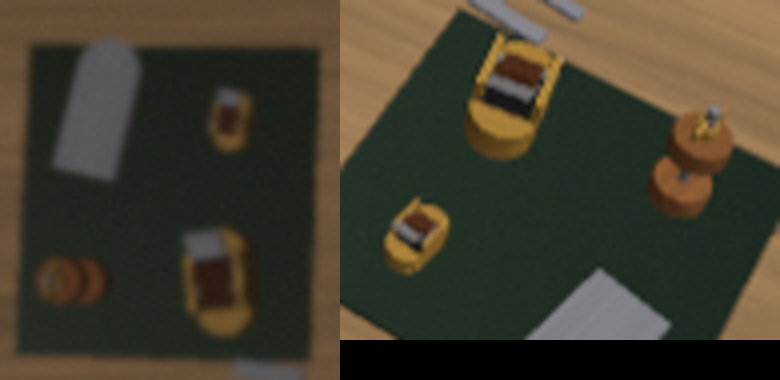

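View pics/wrist0.png

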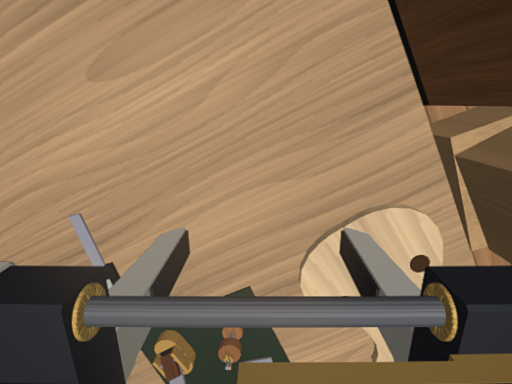

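The crop confirms the small plane in the top view, with its body centre at about pixel (142.5,180), which is (0.577, 0.274). It has the dark wedge and steel iron, and it is half the size of the large plane next to it. The wrist view shows only part of the mat. I'll start moving now, with the fingers shut and the gripper turning so its narrow side faces the lamp arm.

Emit:
arm_command(
  increments="1 -46 -23 0 0.14; 1 -92 -47 0 0.28; 1 -138 -70 0 0.42; 1 -184 -94 0 0.56; 1 -228 -117 0 0.7",
  grip_force=10,
)

```text
t: 0.65
tool_pos: [0.4169, 0.3333, 0.2372]
orientation: [-1.734, -2.62, 0.0]
force: [0.7, 0.7, -1.2]
opening: 0.0578
gripper_force: 0.0
```

```bash
cat > go.py <<'E'
import sys;from plant import robot;from h import *
s=robot.read_state();R=cv2.Rodrigues(np.array(s['orientation']))[0]
t=np.array([float(v) for v in sys.argv[1:4]])
print(s['t'],s['tool_pos'].round(4),'yaw_y',np.degrees(np.arctan2(R[1,1],R[0,1])).round(1),'tilt',R[2,2].round(4),'F',np.round(s['force'],1),'op',s['opening'])
print('shift mm',(R.T@(t-s['tool_pos'])*1e3).round(1))
E
python3 go.py 0.46 0.08 0.237
```

```text
0.65 [0.4169 0.3333 0.2372] yaw_y 23.0 tilt -1.0 F [ 0.7  0.7 -1.2] op 0.05776409613249465
shift mm [-250.   -59.4    0.3]
```

Emit:
arm_command(
  increments="1 -50 -12 0 0.1; 1 -100 -24 0 0.2; 1 -150 -36 0 0.3; 1 -200 -48 0 0.4; 1 -245 -60 0 0.4",
)

```text
t: 1.15
tool_pos: [0.4577, 0.0866, 0.2373]
orientation: [2.217, 2.225, 0.0]
force: [0.8, 0.2, 0.4]
opening: 0.0179
gripper_force: 0.0
```

```bash
python3 go.py 0.445 -0.343 0.16
```

```text
1.15 [0.4577 0.0866 0.2373] yaw_y 0.2 tilt -1.0 F [0.8 0.2 0.4] op 0.017947053812149255
shift mm [-429.6  -14.2   77.3]
```

Emit:
arm_command(
  increments="1 -50 -3 0 0; 1 -100 -5 0 0; 1 -150 -7 0 0; 1 -200 -9 0 0; 1 -240 -10 0 0",
)

```text
t: 1.65
tool_pos: [0.4488, -0.1541, 0.2374]
orientation: [2.215, 2.228, -0.0]
force: [0.3, 0.3, -0.1]
opening: 0.0004
gripper_force: 0.0
```

Emit:
arm_command(
  increments="1 -50 0 0 0; 1 -100 -2 20 0; 1 -150 -3 40 0; 1 -190 -4 60 0; 1 -190 -4 70 0",
)

```text
t: 2.15
tool_pos: [0.4448, -0.3454, 0.1645]
orientation: [-2.216, -2.223, 0.002]
force: [-1.3, 0.8, -0.6]
opening: 0.0005
gripper_force: 0.0
```

```bash
python3 go.py 0.445 -0.343 0.075
python3 - <<'E'
from plant import robot;import cv2
cv2.imwrite("pics/w1.png",robot.read_camera("wrist"))
E
```

```text
2.15 [ 0.4448 -0.3454  0.1645] yaw_y 0.2 tilt -1.0 F [-1.3  0.8 -0.6] op 0.0004545509329117196
shift mm [ 2.3  0.4 89.5]
```

View pics/w1.png

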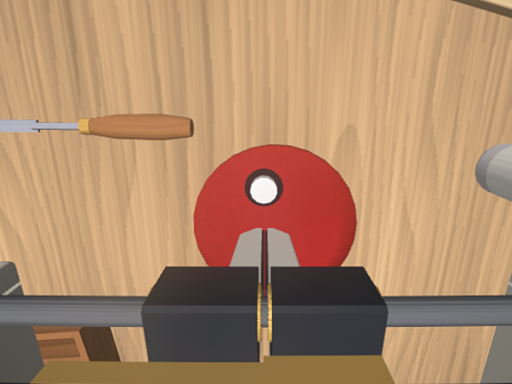

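The wrist view shows the button at about (264,189), in line with the closed fingers, and nothing near the gripper. I'll check its position by casting a ray.

```bash
python3 - <<'E'
from plant import robot;from h import *
a,n=blob(cv2.imread("pics/w1.png"),lambda b,g,r:(b>150),(264,189),22);m=robot.camera_model("wrist");print(a,n,plane(m,a,.042))
E
python3 go.py 0.445 -0.343 0.066
```

```text
[263.20970537 189.57019064] 577 [ 0.44330993 -0.3377382   0.042     ]
2.2 [ 0.4445 -0.3428  0.1629] yaw_y 0.2 tilt -1.0 F [-0.5  1.1 -1.2] op 0.0007138473859982072
shift mm [-0.6  0.9 96.9]
```

Emit:
arm_command(
  increments="1 2 0 30 0; 1 2 0 60 0; 1 2 0 85 0; 1 2 0 95 0; 1 2 0 95 0",
)

```text
t: 2.7
tool_pos: [0.4462, -0.3379, 0.0713]
orientation: [-2.211, -2.228, -0.0]
force: [-0.0, -0.1, 1.1]
opening: 0.0003
gripper_force: 0.0
```

Emit:
arm_command(
  increments="1 0 0 3 0; 1 0 0 6 0; 1 0 0 8 0; 1 0 0 10 0; 1 0 0 10 0",
)

```text
t: 3.2
tool_pos: [0.4468, -0.3395, 0.0625]
orientation: [2.214, 2.229, 0.0]
force: [-0.5, 0.2, -0.0]
opening: 0.0005
gripper_force: 0.0
```

Emit:
arm_command(
  increments="1 0 0 2 0; 1 0 0 3 0; 1 0 0 4 0; 1 0 0 5 0; 1 0 0 5 0",
)

```text
t: 3.7
tool_pos: [0.4471, -0.3397, 0.0576]
orientation: [2.213, 2.229, 0.0]
force: [0.6, -0.7, 2.5]
opening: 0.0006
gripper_force: 1.2
```

Emit:
arm_command(
  increments="1 0 0 1 0; 1 0 0 2 0; 1 0 0 3 0; 1 0 0 3 0; 1 0 0 3 0",
)

```text
t: 4.2
tool_pos: [0.4471, -0.3398, 0.0559]
orientation: [2.213, 2.229, -0.0]
force: [-4.6, 4.0, 14.9]
opening: 0.0006
gripper_force: 7.9
```

The button has bottomed out at 15 N with the tool point at 0.056 m, as expected. Next I lift and go to the red dot.

Emit:
arm_command(
  increments="1 0 0 -15 0; 1 0 0 -45 0; 1 0 0 -90 0; 1 0 0 -120 0; 1 0 0 -120 0",
)

```text
t: 4.7
tool_pos: [0.4492, -0.3415, 0.1806]
orientation: [2.207, 2.223, 0.001]
force: [-0.1, 0.4, 1.0]
opening: 0.0004
gripper_force: 0.0
```

```bash
python3 - <<'E'
from plant import robot;from h import *
im=robot.read_camera("scene");cv2.imwrite("pics/s2.png",im)
o=cv2.imread("pics/scene0.png")
print(o.mean(),im.mean(),blob(im,lambda b,g,r:(b>110)&(g>110),(176,132),9))
cv2.imwrite("pics/s2.png",np.hstack([cv2.resize(q[0:170,0:260],None,fx=1.5,fy=1.5) for q in(o,im)]))
E
python3 go.py 0.47 -0.003 0.165
```

```text
95.32180616590712 95.17430623372395 (array([176.08510638, 132.63829787]), 47)
4.75 [ 0.4482 -0.3406  0.1776] yaw_y 0.4 tilt -1.0 F [-0.5  0.5  0.6] op 0.0003354440278616075
shift mm [337.5  24.2  11.5]
```

View pics/s2.png

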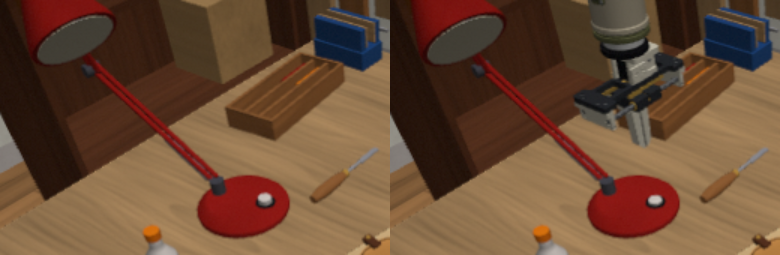

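In the crop on the right the button sits lower and flatter on the base, so it is latched in. Now to the red dot.

Emit:
arm_command(
  increments="1 50 4 0 0; 1 100 8 0 0; 1 150 12 0 0; 1 200 16 0 0; 1 250 18 0 0",
)

```text
t: 5.25
tool_pos: [0.4618, -0.0879, 0.1728]
orientation: [-2.213, -2.227, 0.002]
force: [0.9, 0.5, -0.7]
opening: 0.0007
gripper_force: 0.0
```

Emit:
arm_command(
  increments="1 45 3 0 0; 1 88 5 0 0; 1 88 5 0 0; 1 88 5 0 0; 1 88 5 0 0",
)

```text
t: 5.75
tool_pos: [0.4669, -0.0028, 0.1735]
orientation: [-2.213, -2.228, 0.002]
force: [-1.0, -0.5, -0.5]
opening: 0.0004
gripper_force: 0.0
```

```bash
python3 - <<'E'
from plant import robot;from h import *
m=robot.camera_model("wrist");im=robot.read_camera("wrist");cv2.imwrite("pics/w3.png",im)
mk=((im[...,2]>110)&(im[...,1]<60)&(im[...,0]<60)).astype(np.uint8)
n,l,st,ce=cv2.connectedComponentsWithStats(mk)
for i in range(1,n):
    if st[i,4]>60: print(ce[i],st[i,4],plane(m,ce[i],.037).round(4))
E
python3 go.py 0.47 -0.003 0.082
```

```text
5.8 [ 0.4671 -0.0031  0.1737] yaw_y 0.3 tilt -1.0 F [ 0.4 -0.6  0.2] op 0.00044825286439338543
shift mm [ 0.1  3.1 91.7]
```

Emit:
arm_command(
  increments="1 0 3 30 0; 1 0 3 60 0; 1 0 3 85 0; 1 0 3 90 0; 1 0 3 90 0",
)

```text
t: 6.3
tool_pos: [0.4696, -0.0029, 0.0836]
orientation: [-2.214, -2.226, 0.003]
force: [-0.1, 0.1, -0.1]
opening: 0.0004
gripper_force: 0.0
```

Emit:
arm_command(
  increments="1 0 0 0 0; 1 0 0 0 0; 1 0 0 0 0; 1 0 0 0 0; 1 0 0 0 0",
)

```text
t: 6.8
tool_pos: [0.4708, -0.002, 0.0849]
orientation: [2.213, 2.229, 0.001]
force: [0.0, -0.0, -0.2]
opening: 0.0005
gripper_force: 0.0
```

Emit:
arm_command(
  increments="1 0 0 0 0; 1 0 0 0 0; 1 0 0 0 0; 1 0 0 0 0; 1 0 0 0 0",
)

```text
t: 7.3
tool_pos: [0.4704, -0.002, 0.0844]
orientation: [-2.214, -2.229, 0.0]
force: [-0.1, -0.1, 0.7]
opening: 0.0004
gripper_force: 0.0
```

```bash
python3 - <<'E'
from plant import robot;import cv2
im=robot.read_camera("scene");cv2.imwrite("pics/s4.png",cv2.resize(im[90:290,170:440],None,fx=2.5,fy=2.5))
E
python3 go.py 0.47 -0.003 0.17
```

```text
7.35 [ 0.4704 -0.002   0.0844] yaw_y 0.4 tilt -1.0 F [-0.3  0.3 -0. ] op 0.0004148809784746059
shift mm [ -1.   -0.4 -85.6]
```

View pics/s4.png

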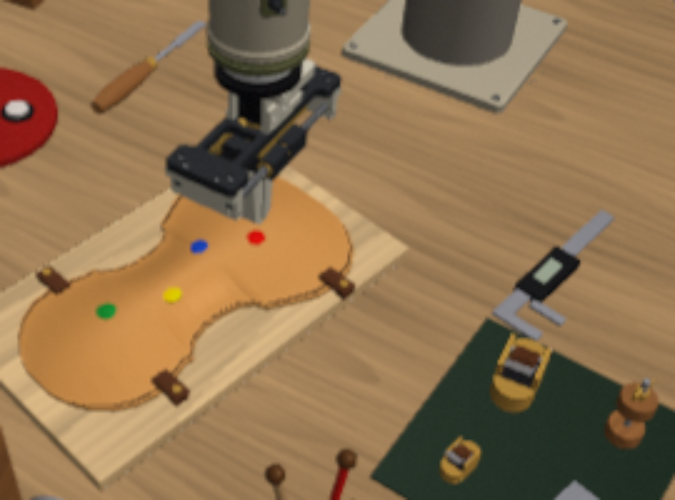

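The fingertips hover straight above the red dot at crop position (256,237), and everything else on the bench is undisturbed. I'll keep holding there for over two seconds.

Emit:
arm_command(
  increments="1 0 0 0 0; 1 0 0 0 0; 1 0 0 0 0; 1 0 0 0 0; 1 0 0 0 0",
)

```text
t: 7.85
tool_pos: [0.4705, -0.002, 0.0844]
orientation: [2.214, 2.229, 0.0]
force: [0.0, 0.2, -0.1]
opening: 0.0006
gripper_force: 0.0
```

Emit:
arm_command(
  increments="1 0 0 0 0; 1 0 0 0 0; 1 0 0 0 0; 1 0 0 0 0; 1 0 0 0 0",
)

```text
t: 8.35
tool_pos: [0.4704, -0.002, 0.0844]
orientation: [2.214, 2.229, -0.0]
force: [1.0, -0.4, 0.4]
opening: 0.0006
gripper_force: 0.0
```

Emit:
arm_command(
  increments="1 0 0 0 0; 1 0 0 0 0; 1 0 0 0 0; 1 0 0 0 0; 1 0 0 0 0",
)

```text
t: 8.85
tool_pos: [0.4704, -0.002, 0.0844]
orientation: [-2.214, -2.229, 0.0]
force: [-0.3, 0.4, -0.3]
opening: 0.0008
gripper_force: 0.0
```

Emit:
arm_command(
  increments="1 0 0 -30 0; 1 0 0 -60 0; 1 0 0 -90 0; 1 0 0 -110 0; 1 0 0 -110 0",
)

```text
t: 9.35
tool_pos: [0.4725, -0.0022, 0.1981]
orientation: [2.21, 2.226, 0.006]
force: [0.6, -0.2, -0.3]
opening: 0.0006
gripper_force: 0.0
```

```bash
python3 go.py 0.577 0.2745 0.19
```

```text
9.35 [ 0.4725 -0.0022  0.1981] yaw_y 0.4 tilt -1.0 F [ 0.6 -0.2 -0.3] op 0.0005866778489548926
shift mm [276.  106.4   8.5]
```

Emit:
arm_command(
  increments="1 46 18 0 -0.14; 1 92 36 0 -0.28; 1 138 54 0 -0.42; 1 184 72 0 -0.56; 1 230 89 0 -0.7",
)

```text
t: 9.85
tool_pos: [0.5577, 0.2304, 0.1927]
orientation: [-1.306, -2.856, 0.002]
force: [0.5, -1.1, 0.7]
opening: 0.0005
gripper_force: 0.0
```

```bash
python3 go.py 0.577 0.2745 0.18
```

```text
9.85 [0.5577 0.2304 0.1927] yaw_y 40.8 tilt -1.0 F [ 0.5 -1.1  0.7] op 0.0005177988948892944
shift mm [20.8 43.4 12.6]
```

Emit:
arm_command(
  increments="1 10 20 0 -0.14; 1 20 42 0 -0.28; 1 20 42 0 -0.42; 1 20 42 0 -0.56; 1 20 42 0 -0.6",
)

```text
t: 10.35
tool_pos: [0.5761, 0.2712, 0.1922]
orientation: [-0.404, -3.113, 0.002]
force: [0.2, 0.8, 0.1]
opening: 0.0005
gripper_force: 0.0
```

```bash
python3 go.py 0.577 0.2745 0.081;  python3 - <<'E'
from plant import robot;from h import *
m=robot.camera_model("wrist");im=robot.read_camera("wrist");cv2.imwrite("pics/w5.png",im)
mk=((im[...,2]>im[...,1].astype(int)+30)&(im[...,1]>im[...,0].astype(int)+40)).astype(np.uint8)
n,l,st,ce=cv2.connectedComponentsWithStats(mk)
for i in range(1,n):
    if st[i,4]>150: print(ce[i].round(),st[i],plane(m,ce[i],.02).round(4))
E
```

```text
10.35 [0.5761 0.2712 0.1922] yaw_y 75.2 tilt -1.0 F [0.2 0.8 0.1] op 0.0004958351526668271
shift mm [ -0.3   3.6 111.2]
[25.  8.] [  0   0  75  24 937] [0.3514 0.0919 0.02  ]
[108.  17.] [   0    0  177   38 2766] [0.3806 0.1673 0.02  ]
[253.   6.] [ 196    0  120   21 1069] [0.4083 0.3047 0.02  ]
[314. 167.] [   81     0   431   296 62896] [0.5751 0.3286 0.02  ]
[356.  42.] [339  21  36  40 863] [0.4635 0.3942 0.02  ]
[242.  61.] [ 219   35   53   72 1182] [0.4524 0.2812 0.02  ]
[336.  55.] [330  37  22  30 189] [0.4708 0.3731 0.02  ]
[ 34. 182.] [    0    58    93   238 13979] [0.512  0.0206 0.02  ]
[268. 172.] [258 159  22  34 293] [0.5686 0.2784 0.02  ]
[270. 318.] [268 293   4  49 168] [0.755 0.232 0.02 ]
[ 56. 334.] [ 33 326  54  19 753] [ 0.7096 -0.0507  0.02  ]
[404. 332.] [384 327  57  15 417] [0.8223 0.3984 0.02  ]
[101. 362.] [  41  328  107   56 2065] [ 0.7689 -0.0112  0.02  ]
[440. 363.] [ 382  331  112   53 3652] [0.8885 0.4405 0.02  ]
```

View pics/w5.png

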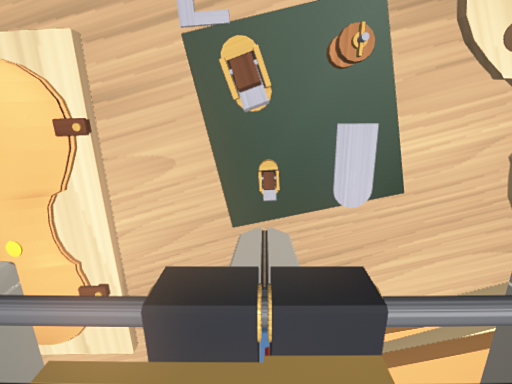

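The small plane is at pixel (268,180) with its steel iron towards the fingers. Cast onto the bench that is about (0.575, 0.277), which agrees with the other views. I'm descending above it.

Emit:
arm_command(
  increments="1 0 4 30 0; 1 0 4 60 0; 1 0 4 90 0; 1 0 4 108 0; 1 0 4 108 0",
)

```text
t: 10.9
tool_pos: [0.5746, 0.2736, 0.0812]
orientation: [-0.414, -3.107, 0.006]
force: [-1.6, 0.1, -0.7]
opening: 0.0006
gripper_force: 0.0
```

Emit:
arm_command(
  increments="1 0 0 0 0; 1 0 0 0 0; 1 0 0 0 0; 1 0 0 0 0; 1 0 0 0 0",
)

```text
t: 11.4
tool_pos: [0.5782, 0.2751, 0.0873]
orientation: [0.413, 3.113, 0.001]
force: [0.1, -0.5, 0.6]
opening: 0.0004
gripper_force: 0.0
```

```bash
python3 - <<'E'
from plant import robot;import cv2
im=robot.read_camera("scene");cv2.imwrite("pics/s6.png",cv2.resize(im[150:350,230:480],None,fx=2.5,fy=2.5))
E
python3 go.py 0.576 0.2755 0.081
```

```text
11.45 [0.5781 0.2751 0.087 ] yaw_y 74.9 tilt -1.0 F [ 1.6  0.1 -0.4] op 0.00048537043830917357
shift mm [ 2.2 -0.1  6. ]
```

View pics/s6.png

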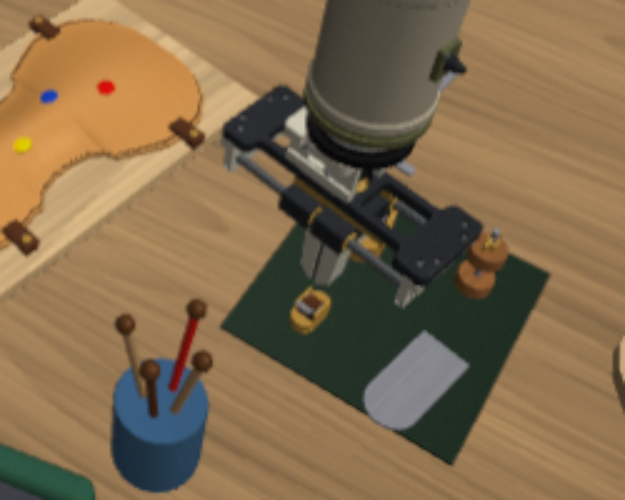

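The fingertips hover above the small plane at crop position (311,310). All tools are in place and clear of the gripper. I'll hold here.

Emit:
arm_command(
  increments="1 2 0 3 0; 1 2 0 6 0; 1 2 0 6 0; 1 2 0 6 0; 1 2 0 6 0",
)

```text
t: 11.95
tool_pos: [0.5759, 0.2755, 0.0804]
orientation: [-0.413, -3.114, 0.0]
force: [0.0, -0.2, -0.5]
opening: 0.0008
gripper_force: 0.0
```

Emit:
arm_command(
  increments="1 0 0 0 0; 1 0 0 0 0; 1 0 0 0 0; 1 0 0 0 0; 1 0 0 0 0",
)

```text
t: 12.45
tool_pos: [0.5759, 0.2755, 0.0805]
orientation: [0.413, 3.114, 0.0]
force: [0.6, 0.5, 0.3]
opening: 0.0003
gripper_force: 0.0
```

Emit:
arm_command(
  increments="1 0 0 0 0; 1 0 0 0 0; 1 0 0 0 0; 1 0 0 0 0; 1 0 0 0 0",
)

```text
t: 12.95
tool_pos: [0.5759, 0.2755, 0.0804]
orientation: [-0.413, -3.114, 0.0]
force: [-0.2, 0.8, -0.3]
opening: 0.0003
gripper_force: 0.0
```

Emit:
arm_command(
  increments="1 0 0 0 0; 1 0 0 0 0; 1 0 0 0 0; 1 0 0 0 0; 1 0 0 0 0",
)

```text
t: 13.45
tool_pos: [0.5759, 0.2754, 0.0804]
orientation: [-0.413, -3.114, 0.0]
force: [0.1, 0.6, 0.2]
opening: 0.0003
gripper_force: 0.0
```

Emit:
arm_command(
  increments="1 0 0 0 0; 1 0 0 0 0; 1 0 0 0 0; 1 0 0 0 0; 1 0 0 0 0",
)

```text
t: 13.95
tool_pos: [0.5759, 0.2755, 0.0805]
orientation: [0.413, 3.114, 0.0]
force: [-0.3, -0.3, 0.4]
opening: 0.0003
gripper_force: 0.0
```

```bash
python3 go.py 0.576 0.2755 0.081; python3 -c "
from plant import robot
print(robot.close_job())"
```

```text
13.95 [0.5759 0.2755 0.0805] yaw_y 74.9 tilt -1.0 F [-0.3 -0.3  0.4] op 0.0002893270311265446
shift mm [-0.1  0.  -0.5]
the job is handed in; nothing more can be done
None
```

I pushed the lamp button fully in, held over the red dot and then over the small brass finger plane for at least two seconds each, and handed the job in at about 14 s, still pointing at the plane; no verdict came back.

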